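# Turn the paint caddy to bring the red to the palette

## Robot

A 6-joint arm with a two-finger parallel gripper is mounted at the origin on the work surface. World frame = base frame: x ahead of the robot, y to its left, z up, the work surface at z = 0. Lengths are in m, angles in rad, forces in N, time in s.
With the tool pointing down it reaches from about 0.375 to 0.975 m from the base axis. Payload 3.8 kg.
Tool frame: the origin (TCP) lies midway between the tips of the shut fingers; the grasp point (between the pads) lies 19 mm behind it; z points along the fingers, y is the direction in which the jaws open and shut (so a half turn about z gives the same grasp; the last joint's range is limited). The gripper opens to 85 mm and grips with 20 to 120 N. Pads are 22 mm wide; open, the fingers measure 114 mm over their backs; the gripper's body (76 mm by 85 mm) begins 54 mm behind the grasp point. The pads swing forward as they close: fully open they stand 13 mm farther back than shut.
Start: joints at [1.222, 0.264, 1.604, -0, 1.274, -0.037], TCP at [0.207, 0.642, 0.231] pointing down, gripper open.
Joint ranges: [-2.63, 2.63], [-0.94, 2.18], [0.31, 2.57], [-1.31, 4.45], [0, 2.66], [-2.55, 2.55]. Speed limits (rad/s): [2.57, 2.57, 3.14, 3.14, 3.14, 3.14].

## Interface

Orientations are given as a rotation vector (axis times angle).
In Python, from workcell import bot gives the robot as it stands.
- The arm moves only by the shell command python3 -m inch 'ROWS' [FORCE]. ROWS is JSON, a list of rows, each an object of numbers: "dx", "dy", "dz": the shift along the tool's x, y, z in m; "ax", "ay", "az": the turn, a rotation vector about the tool's x, y, z in degrees; "fingers": the opening, from -1 (shut) to 1 (fully open). A call has 1 to 20 rows; each row is the pose to reach, as a shift and turn from the pose measured when the call began, along the tool's axes at that moment; what a row does not reach only later rows make up. A row lasts 1/8 s, in which the tool goes at most 62.5 mm and 10.7 degrees, less where a joint would pass 70% of its speed; a pose out of reach is approached as far as the arm can. A call with a gripper value outside its range is refused whole. The fingers move at their own pace and stop on an object; FORCE is the grip in N (left out, the last holds). Time passes only in rows, so rows that repeat a pose let the fingers close. It gives the time, the measured TCP pose, the force and the opening at its end, in the units of the state.
- bot.read_state(): the state, without advancing time (a new reading comes with each control period).
- bot.read_camera(name): name is "scene" or "top"; returns (picture, depth): 400x640x3 uint8, blue, green, red; 400x640 float32, m along the optical axis (not along the pixel's ray), 0 where there is no reading.
- bot.get_calibration(name): a dict with "intrinsics" (3x3 intrinsics, pixels), "distortion" ([k1, k2, p1, p2, k3] as OpenCV has them; the pictures are not rectified), "view" (4x4, takes a point from world to camera coordinates). Camera axes: x right, y down, z forward; pixel columns grow to the right and rows downward; lengths in m; the calibration is good to about 2 mm. A picture is of the moment at which its call begins. get_calibration takes no time and is no camera call.
- bot.finish_job(): hands the job in, once; it reports no verdict.
Trained networks look in the newest picture that a camera, given by its name, has taken for a name from the list of things; names that differ only in an ending like _2 or _b are one class to them, and where a whole thing is asked for, a point or a joint stands for the part that bears it (a point fixed in the world has none). Each returns a list of dicts, best first, with "p" (0 to 1); they miss things now and then, are a little off and sometimes report something else, mostly with a low value. They report only what shows in the picture. A call takes as long as a camera call. They do not tell look-alikes from the thing itself.
- bot.masks_of(camera, thing): "region" (400x640 bool, what is visible of it) and "box" ([left, top, right, bottom] in pixels, round what is visible of it).
The state is a dict: "time": time; "q": joint angles; "joint_vel": joint speeds; "joint_torque": joint torques, N m; "tool_pos": TCP position; "tcp_rot": TCP orientation; "wrist_force": force on the tool from outside, world axes, zero at the start; "torque": the same for the moment, N m; "width": opening from 0.0 (shut) to 1.0 (fully open).
Only numpy, scipy, OpenCV 4.12 (cv2) and the standard library are available. Lean on these libraries where they do the work, as an engineer would, in place of code of your own. Each camera call takes 0.05 s, during which the arm holds its last target. There are 200 camera calls.

## Task

Turn the revolving paint caddy by pushing on one of its upright partitions with a fingertip, gently, until the red pot stands in front of the palette tray, lined up with the middle of the tray, then take the finger away. Do not grip or push the pots and bottles: they ride round in their rings; leave the brush and the things on the mat as they lie.

Things in the scene. Friction and masses are not known exactly. Their poses are not given: they have to be found in the camera images.
- caddy_foot: fixed foot of the revolving paint caddy: a plywood disc 236 mm across. Origin on the bench under the wheel's axis, z up. Its -x axis points from the axis out over the white palette tray, a fixed open tray 85 x 205 mm, 20 mm high, centred 175 mm from the axis.
- caddy_wheel (a joint): angle (rad) the wheel has been turned since the start (0 at the start, wherever the wheel stands), growing anticlockwise seen from above. The wheel turns both ways without a stop, on a bearing with light friction (about 1.5 N at the end of a partition), and stays where it is left.
- deck_middle (a point): point on the wheel's axis, level with the top of its plywood deck (250 mm across, top 24 mm above the bench). A dark hub post 40 mm across rises to 77 mm above the bench. Four upright plywood partitions at right angles, 5 mm thick, run from the hub to the deck's edge; their top edges are 69 mm above the bench.
- partition0 (a point): point on partition 0 of the wheel, in the middle of its thickness, 112 mm out from the axis and 46 mm above the bench (22 mm below its top edge)
- partition1 (a point): point on partition 1 of the wheel, in the middle of its thickness, 112 mm out from the axis and 46 mm above the bench (22 mm below its top edge); 90 degrees anticlockwise from partition 0
- partition2 (a point): point on partition 2 of the wheel, in the middle of its thickness, 112 mm out from the axis and 46 mm above the bench (22 mm below its top edge); 180 degrees anticlockwise from partition 0
- partition3 (a point): point on partition 3 of the wheel, in the middle of its thickness, 112 mm out from the axis and 46 mm above the bench (22 mm below its top edge); 270 degrees anticlockwise from partition 0
- red_pot_center (a point): centre of the red paint pot (red body and lid, pale band), 38 mm across its lid (35 mm below it) and 50 mm tall, loose in a ring 8 mm high in the middle of a quarter of the wheel, 88 mm from the axis (about 40 mm of free deck between it and the outer end of a partition), 25 mm above the deck; z points up. This is the pot to bring to the palette
- yellow_pot_center (a point): centre of the yellow paint pot (yellow body and lid, pale band), 38 mm across its lid (35 mm below it) and 50 mm tall, loose in a ring 8 mm high in the middle of a quarter of the wheel, 88 mm from the axis (about 40 mm of free deck between it and the outer end of a partition), 25 mm above the deck; z points up
- blue_pot_center (a point): centre of the blue paint pot (blue body and lid, pale band), 38 mm across its lid (35 mm below it) and 50 mm tall, loose in a ring 8 mm high in the middle of a quarter of the wheel, 88 mm from the axis (about 40 mm of free deck between it and the outer end of a partition), 25 mm above the deck; z points up
- white_pot_center (a point): centre of the white paint pot (white body and lid, pale band), 38 mm across its lid (35 mm below it) and 50 mm tall, loose in a ring 8 mm high in the middle of a quarter of the wheel, 88 mm from the axis (about 40 mm of free deck between it and the outer end of a partition), 25 mm above the deck; z points up
- dropper0_center (a point): centre of a grey dropper bottle with black cap, 25 mm across, 55 mm tall, loose in a ring 14 mm high on the wheel, 50 mm from the axis, on the hub side of a pot; z points up
- dropper1_center (a point): centre of a grey dropper bottle with black cap, 25 mm across, 55 mm tall, loose in a ring 14 mm high on the wheel, 50 mm from the axis, on the hub side of a pot; z points up
- dropper2_center (a point): centre of a grey dropper bottle with black cap, 25 mm across, 55 mm tall, loose in a ring 14 mm high on the wheel, 50 mm from the axis, on the hub side of a pot; z points up
- dropper3_center (a point): centre of a grey dropper bottle with black cap, 25 mm across, 55 mm tall, loose in a ring 14 mm high on the wheel, 50 mm from the axis, on the hub side of a pot; z points up
- brush: thin paint brush with a red handle, 163 mm long and 7 mm thick along its y, lying in the palette tray, to be left alone; origin under its middle
- glue: white glue bottle with orange cap, 42 mm across, 85 mm tall, standing on the mat left of the caddy, to be left alone; origin at its foot
- deck_part: grey plastic ship's deck part, 170 x 42 x 12 mm, lying on the mat left of the caddy, to be left alone; origin under its middle
- pin_vise: steel pin vise (hand drill), 13 mm thick and 140 mm long along its x, lying on the mat right of the caddy, to be left alone; origin on the mat under its middle
Things that resemble listed ones, but are neither listed nor needed, are in the scene too. What is shaped like the part that bears dropper1_center but turquoise is not meant.

How it is judged:
By the outcome, as a careful person would: the job done as asked, in the order asked, and still so for the second after the job is handed in, with the robot touching nothing.
It also fails if it takes over 56 s, if anything falls off the work surface, if the arm or the gripper's body presses on something with over 40 N, if the wrist force passes 120 N, or if a joint passes its speed limit or range.

## Working session

There is one attempt and no reset: what is moved stays moved. The work goes in short steps, Python scripts to look and compute and a shell command to move; the robot and the scene stay as the last step left them, time stands still between calls to the robot, and variables do not carry over. Pictures are saved under pics/ and viewed, about 8 in all and at most 12, crops included, and the job is handed in when it is done.

```bash
mkdir -p pics; ls; python3 - <<'E'
from workcell import bot
import cv2
s=bot.read_state();print(s['time'],s['tool_pos'],s['tcp_rot'],s['width'])
for n in("scene","top"):
    p,d=bot.read_camera(n);cv2.imwrite(f"pics/{n}0.png",p)
    print(bot.get_calibration(n))
E
```

```text
pics
0.0 [0.2068068  0.64174378 0.22996971] [-0.48774161 -3.10304528  0.00350695] 0.9990516494743972
{'intrinsics': array([[518.25893093,   0.        , 312.07789826],
       [  0.        , 518.25893093, 198.33275668],
       [  0.        ,   0.        ,   1.        ]]), 'distortion': array([-0.06685467,  0.        ,  0.        ,  0.        ,  0.        ]), 'view': array([[ 0.73720258,  0.67567002, -0.00154342, -0.42854115],
       [ 0.52370717, -0.57284096, -0.63054265, -0.18751185],
       [-0.4269229 ,  0.46402936, -0.77615307,  1.24851675],
       [ 0.        ,  0.        ,  0.        ,  1.        ]])}
{'intrinsics': array([[430.63604757,   0.        , 313.15600851],
       [  0.        , 430.63604757, 202.47782816],
       [  0.        ,   0.        ,   1.        ]]), 'distortion': array([-0.07441331,  0.        ,  0.        ,  0.        ,  0.        ]), 'view': array([[ 0.00899199, -0.99938069,  0.03402037,  0.05452132],
       [-0.99473235, -0.01241395, -0.10175185,  0.52271066],
       [ 0.10211116, -0.03292621, -0.99422793,  0.86554193],
       [ 0.        ,  0.        ,  0.        ,  1.        ]])}
```

View pics/top0.png

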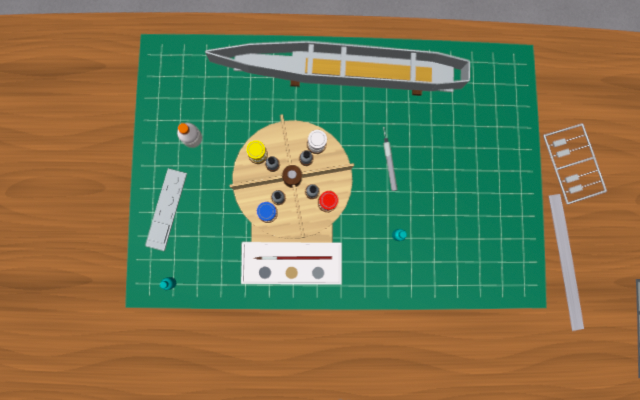

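View pics/scene0.png

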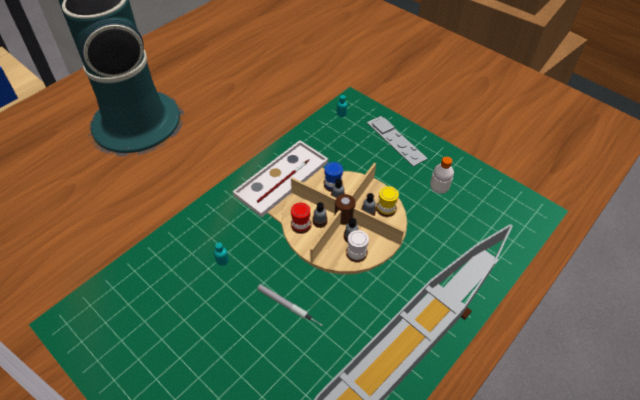

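The top view shows the wheel's hub at about (292,175), the only red pot at (328,200) and the tray centre at about (291,263). The scene view agrees. The turquoise bottles at (400,235) and (167,284) are decoys and don't matter here. The red pot must go clockwise by about 55°. I'll push the right-hand partition, whose outer end is at (352,165), from its far side.

```bash
cat > h.py <<'E'
from workcell import bot
import numpy as np, cv2
def ray(cam,px,z):
    c=bot.get_calibration(cam);V=c['view'];R,t=V[:3,:3],V[:3,3]
    u=cv2.undistortPoints(np.float64(px).reshape(-1,1,2),c['intrinsics'],c['distortion'])[:,0]
    d=np.c_[u,np.ones(len(u))]@R; o=-R.T@t
    return o+d*((z-o[2])/d[:,2])[:,None]
def pots(cam='top'):
    p,d=bot.read_camera(cam); out={}
    for n in('red','yellow','blue','white'):
        m=bot.masks_of(cam,n+'_pot_center')
        for r in m[:2]:
            ys,xs=np.nonzero(r['region'])
            hsv=cv2.cvtColor(p,cv2.COLOR_BGR2HSV)[r['region']]
            # nearest (lid) pixels, by depth: unproject
            c=bot.get_calibration(cam);V=c['view'];R,t=V[:3,:3],V[:3,3]
            u=cv2.undistortPoints(np.float64(np.c_[xs,ys]).reshape(-1,1,2),c['intrinsics'],c['distortion'])[:,0]
            P=(np.c_[u,np.ones(len(u))]*d[ys,xs][:,None]-t)@R
            k=P[:,2]>0.066
            if k.sum()<5: print(n,'few',k.sum());continue
            e=(P[k].min(0)+P[k].max(0))/2
            print(cam,n,round(r['p'],2),(int(xs.mean()),int(ys.mean())),np.round(e,4),np.round(np.ptp(P[k],axis=0),3),np.bincount(hsv[:,0]).argmax())
            if n not in out: out[n]=e
    return p,d,out
E
python3 - <<'E'
from h import *
for cam in('top','scene'):
    p,d,o=pots(cam)
    m=bot.masks_of(cam,'caddy_foot'); print([(r['p'],r['box']) for r in m])
    for n in('caddy_wheel','partition0'):
        m=bot.masks_of(cam,n); print(n,[(round(r['p'],2),r['box']) for r in m][:2])
    print('mean',np.mean(list(o.values()),0))
p,d=bot.read_camera('top')
# tray outline: white region
w=((p.min(2)>190)&(np.ptp(p.astype(int),axis=2)<25)).astype(np.uint8); w[:230]=0; w[300:]=0;w[:,:220]=0;w[:,360:]=0
w=cv2.morphologyEx(w,cv2.MORPH_CLOSE,np.ones((9,9)))
r=cv2.minAreaRect(np.argwhere(w)[:,::-1].astype(np.float32)); b=cv2.boxPoints(r); print(r,np.round(ray('top',b,0.02),4).tolist(), ray('top',[r[0]],.02))
print('hub/part ends', np.round(ray('top',[[292,175]],.077),4), np.round(ray('top',[[352,165],[233,187],[282,116],[302,238]],.069),4))
E
```

```text
top red 0.63 (328, 200) [0.5225 0.0314 0.0731] [0.036 0.037 0.012] 2
top red 0.6 (291, 259) [0.4311 0.0895 0.9119] [0. 0. 0.] 173
top yellow 0.85 (256, 150) [0.6222 0.1772 0.0726] [0.037 0.037 0.012] 28
top yellow 0.36 (312, 190) [0.4912 0.073  0.4905] [0.12  0.033 0.843] 105
top blue 0.57 (266, 211) [0.473  0.1293 0.491 ] [0.084 0.08  0.842] 109
top white 0.68 (316, 140) [0.5472 0.0643 0.4894] [0.232 0.05  0.845] 168
[(0.82, [240.9, 225.1, 342.2, 285.2]), (0.35, [309.0, 183.8, 319.7, 200.5])]
caddy_wheel [(0.61, [232.2, 117.6, 354.8, 239.6])]
partition0 [(0.62, [230.5, 118.0, 352.9, 239.3])]
mean [0.54122223 0.10055807 0.28151436]
scene red 0.75 (300, 216) [ 0.7265 -0.174   0.4582] [0.441 0.446 0.784] 1
scene yellow 0.92 (387, 199) [ 0.775  -0.1012  0.4582] [0.344 0.592 0.784] 25
scene yellow 0.32 (343, 223) [ 0.6998 -0.0883  0.4581] [0.495 0.618 0.784] 18
scene blue 0.63 (332, 173) [ 0.7143 -0.1121  0.4581] [0.466 0.57  0.784] 110
scene white 0.83 (357, 244) [ 0.7877 -0.1624  0.4582] [0.319 0.47  0.784] 0
[(0.63, [234.8, 141.3, 350.3, 276.0]), (0.33, [314.3, 204.1, 329.2, 222.7])]
caddy_wheel [(0.75, [285.1, 165.2, 407.9, 270.8]), (0.7, [370.6, 115.2, 426.8, 162.8])]
partition0 [(0.79, [285.8, 164.0, 407.0, 271.2]), (0.36, [365.0, 195.4, 375.7, 211.5])]
mean [ 0.75087635 -0.13742017  0.45815862]
((290.5, 262.5), (41.0, 99.0), 90.0) [[0.4391, 0.2077, 0.02], [0.4411, 0.0036, 0.02], [0.3571, 0.0033, 0.02], [0.3556, 0.2059, 0.02]] [[0.39820912 0.10537199 0.02      ]]
hub/part ends [[0.5705 0.1038 0.077 ]] [[ 0.5938 -0.0153  0.069 ]
 [ 0.5463  0.2197  0.069 ]
 [ 0.6918  0.1258  0.069 ]
 [ 0.4477  0.0827  0.069 ]]
```

```bash
python3 - <<'E'
import cv2
p=cv2.imread('pics/top0.png')[105:295,220:365]
cv2.imwrite('pics/crop0.png',cv2.resize(p,None,fx=3.1,fy=3.1,interpolation=cv2.INTER_CUBIC))
E
```

```text
(no output)
```

View pics/crop0.png

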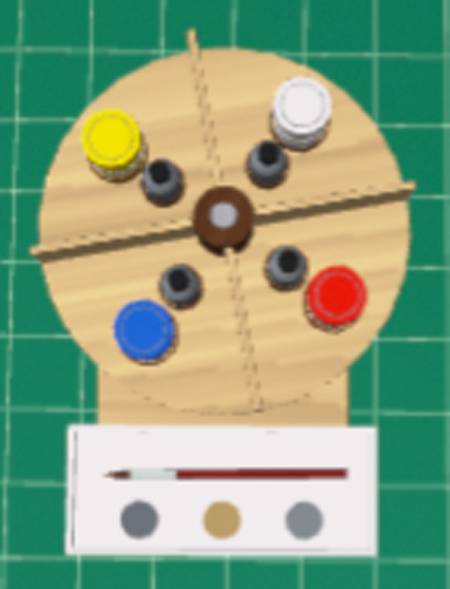

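The crop confirms red at lower right with its partition to white pointing right. The axis is at about (0.570, 0.1035), the right partition's heading is −79° and red's is −124°. The tray heading is about 179.5°, so the wheel turns about 56° clockwise. I'll approach above the white side of that partition with the fingers shut.

```bash
python3 -m inch '[{"dx":-0.15,"dy":-0.12,"dz":0,"az":-7,"fingers":-1},{"dx":-0.3,"dy":-0.25,"dz":0,"az":-15,"fingers":-1},{"dx":-0.45,"dy":-0.37,"az":-22,"fingers":-1},{"dx":-0.584,"dy":-0.486,"az":-29,"fingers":-1},{"dx":-0.584,"dy":-0.486,"az":-29,"fingers":-1},{"dx":-0.584,"dy":-0.486,"az":-29,"fingers":-1},{"dx":-0.584,"dy":-0.486,"az":-29,"fingers":-1},{"dx":-0.584,"dy":-0.486,"az":-29,"fingers":-1},{"dx":-0.584,"dy":-0.486,"az":-29,"fingers":-1},{"dx":-0.584,"dy":-0.486,"az":-29,"fingers":-1},{"dx":-0.584,"dy":-0.486,"az":-29,"fingers":-1},{"dx":-0.584,"dy":-0.486,"az":-29,"fingers":-1},{"dx":-0.584,"dy":-0.486,"az":-29,"fingers":-1},{"dx":-0.584,"dy":-0.486,"az":-29,"fingers":-1},{"dx":-0.584,"dy":-0.486,"az":-29,"fingers":-1},{"dx":-0.584,"dy":-0.486,"az":-29,"fingers":-1},{"dx":-0.584,"dy":-0.486,"az":-29,"fingers":-1},{"dx":-0.584,"dy":-0.486,"az":-29,"fingers":-1}]'
cat >> h.py <<'E'
from scipy.spatial.transform import Rotation as Ro
def fr():
    s=bot.read_state();R=Ro.from_rotvec(s['tcp_rot']).as_matrix()
    print(round(s['time'],2),np.round(s['tool_pos'],4),'w',round(s['width'],3),'F',np.round(s['wrist_force'],1),'yhead',round(np.degrees(np.arctan2(R[1,1],R[0,1])),2),'z',np.round(R[:,2],3))
    return s,R
def plan(C,th,r,off,z,yh):  # relative row to reach pose
    s,R=fr();a=np.radians(th);u=np.array([np.cos(a),np.sin(a)]);n=np.array([-u[1],u[0]])
    T=np.r_[C+r*u+off*n,z]; c=np.radians(yh)
    y=np.array([np.cos(c),np.sin(c),0]);zz=np.array([0,0,-1.]);G=np.c_[np.cross(y,zz),y,zz]
    print('th',th,'d',np.round(R.T@(T-s['tool_pos']),4),'a',np.round(np.degrees(Ro.from_matrix(R.T@G).as_rotvec()),1))
E
python3 - <<'E'
from h import *
plan(np.array([.570,.1035]),-79.2,.110,.0235,.040,100.8)
p,d=bot.read_camera('scene');cv2.imwrite('pics/s1.png',p)
E
```

```text
0.95 [0.2071 0.6424 0.2313] w 1.004 F [-0.5  0.2 -1.5] yhead 72.13 z [-0. -0. -1.]
th -79.2 d [-0.5841 -0.4868  0.1913] a [ -0.    0.  -28.7]invalid input at $[0]: expected keys dx, dy, dz, ax, ay, az, fingers
```

View pics/s1.png

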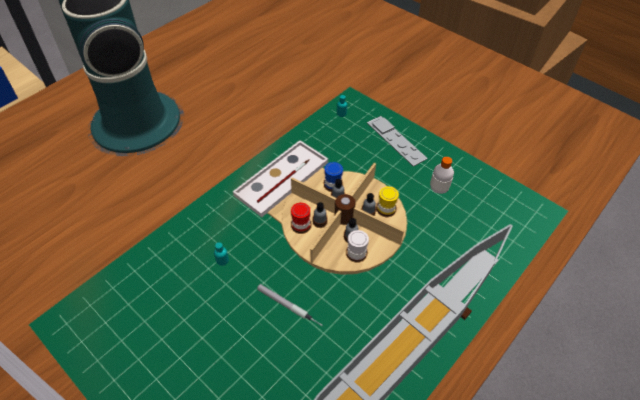

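The move was refused because every row needs all the keys, so the scene is unchanged. I'll type the rows again with all keys.

```bash
python3 -m inch '[{"dx":-0.584,"dy":-0.487,"dz":0,"ax":0,"ay":0,"az":-29,"fingers":-1},{"dx":-0.584,"dy":-0.487,"dz":0,"ax":0,"ay":0,"az":-29,"fingers":-1},{"dx":-0.584,"dy":-0.487,"dz":0,"ax":0,"ay":0,"az":-29,"fingers":-1},{"dx":-0.584,"dy":-0.487,"dz":0,"ax":0,"ay":0,"az":-29,"fingers":-1},{"dx":-0.584,"dy":-0.487,"dz":0,"ax":0,"ay":0,"az":-29,"fingers":-1},{"dx":-0.584,"dy":-0.487,"dz":0,"ax":0,"ay":0,"az":-29,"fingers":-1},{"dx":-0.584,"dy":-0.487,"dz":0,"ax":0,"ay":0,"az":-29,"fingers":-1},{"dx":-0.584,"dy":-0.487,"dz":0,"ax":0,"ay":0,"az":-29,"fingers":-1},{"dx":-0.584,"dy":-0.487,"dz":0,"ax":0,"ay":0,"az":-29,"fingers":-1},{"dx":-0.584,"dy":-0.487,"dz":0,"ax":0,"ay":0,"az":-29,"fingers":-1},{"dx":-0.584,"dy":-0.487,"dz":0,"ax":0,"ay":0,"az":-29,"fingers":-1},{"dx":-0.584,"dy":-0.487,"dz":0,"ax":0,"ay":0,"az":-29,"fingers":-1},{"dx":-0.584,"dy":-0.487,"dz":0,"ax":0,"ay":0,"az":-29,"fingers":-1},{"dx":-0.584,"dy":-0.487,"dz":0,"ax":0,"ay":0,"az":-29,"fingers":-1},{"dx":-0.584,"dy":-0.487,"dz":0,"ax":0,"ay":0,"az":-29,"fingers":-1},{"dx":-0.584,"dy":-0.487,"dz":0,"ax":0,"ay":0,"az":-29,"fingers":-1}]'
python3 - <<'E'
from h import *
plan(np.array([.570,.1035]),-79.2,.110,.0235,.040,100.8)
E
```

```text
time: 3.0
tool_pos: [0.6129, 0.0013, 0.2315]
tcp_rot: [-0.308, 3.126, 0.0]
wrist_force: [-0.7, -0.4, -0.7]
width: -0.001
3.0 [0.6129 0.0013 0.2315] w -0.001 F [-0.7 -0.4 -0.7] yhead 101.25 z [ 0.  0. -1.]
th -79.2 d [-0.0005 -0.0016  0.1915] a [0.  0.  0.5]
```

```bash
python3 -m inch '[{"dx":0,"dy":-0.002,"dz":0.05,"ax":0,"ay":0,"az":0,"fingers":-1},{"dx":0,"dy":-0.002,"dz":0.1,"ax":0,"ay":0,"az":0,"fingers":-1},{"dx":0,"dy":-0.002,"dz":0.13,"ax":0,"ay":0,"az":0,"fingers":-1},{"dx":0,"dy":-0.002,"dz":0.15,"ax":0,"ay":0,"az":0,"fingers":-1},{"dx":0,"dy":-0.002,"dz":0.165,"ax":0,"ay":0,"az":0,"fingers":-1},{"dx":0,"dy":-0.002,"dz":0.18,"ax":0,"ay":0,"az":0,"fingers":-1},{"dx":0,"dy":-0.002,"dz":0.191,"ax":0,"ay":0,"az":0,"fingers":-1},{"dx":0,"dy":-0.002,"dz":0.191,"ax":0,"ay":0,"az":0,"fingers":-1},{"dx":0,"dy":-0.002,"dz":0.191,"ax":0,"ay":0,"az":0,"fingers":-1}]'
python3 - <<'E'
from h import *
C=np.array([.570,.1035])
for k in (0,10,20,30,40,50): plan(C,-79.2-k,.110,.0135,.040,100.8-k)
p,d=bot.read_camera('scene');a=p[150:290,270:420]
q,d=bot.read_camera('top');b=q[105:245,220:370]
cv2.imwrite('pics/s2.png',cv2.resize(np.hstack([a,b]),None,fx=2.6,fy=2.6,interpolation=cv2.INTER_CUBIC))
E
```

```text
time: 4.12
tool_pos: [0.6138, -0.0007, 0.041]
tcp_rot: [-0.308, 3.125, 0.0]
wrist_force: [-0.3, -0.1, 0.2]
width: -0.001
4.12 [ 0.6138 -0.0007  0.041 ] w -0.001 F [-0.3 -0.1  0.2] yhead 101.24 z [ 0.001  0.    -1.   ]
th -79.2 d [0.01   0.0007 0.001 ] a [0.  0.1 0.4]
4.12 [ 0.6138 -0.0007  0.041 ] w -0.001 F [-0.3 -0.1  0.2] yhead 101.24 z [ 0.001  0.    -1.   ]
th -89.2 d [0.0293 0.0001 0.001 ] a [ 0.   0.1 10.4]
4.12 [ 0.6138 -0.0007  0.041 ] w -0.001 F [-0.3 -0.1  0.2] yhead 101.24 z [ 0.001  0.    -1.   ]
th -99.2 d [0.0485 0.003  0.001 ] a [ 0.   0.1 20.4]
4.12 [ 0.6138 -0.0007  0.041 ] w -0.001 F [-0.3 -0.1  0.2] yhead 101.24 z [ 0.001  0.    -1.   ]
th -109.2 d [0.0668 0.0091 0.0009] a [ 0.   0.1 30.4]
4.12 [ 0.6138 -0.0007  0.041 ] w -0.001 F [-0.3 -0.1  0.2] yhead 101.24 z [ 0.001  0.    -1.   ]
th -119.2 d [0.0838 0.0183 0.0009] a [ 0.   0.1 40.4]
4.12 [ 0.6138 -0.0007  0.041 ] w -0.001 F [-0.3 -0.1  0.2] yhead 101.24 z [ 0.001  0.    -1.   ]
th -129.2 d [0.0989 0.0303 0.0009] a [ 0.   0.1 50.4]
```

View pics/s2.png

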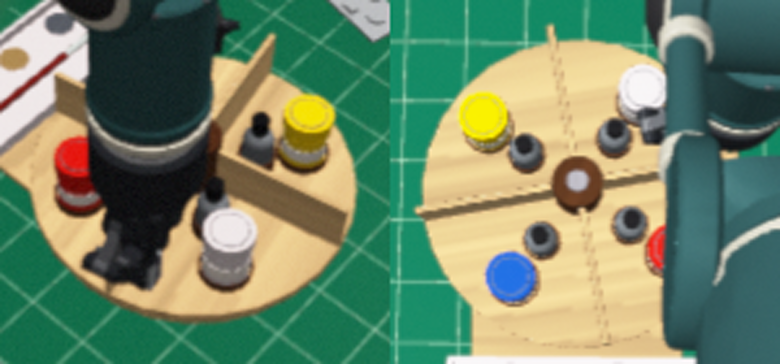

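Left half: the shut finger stands in the white quarter near the rim, beside the partition and clear of the white pot. Right half: the top view shows the wheel undisturbed. Now I push gently, going round the arc as far as about 40°.

```bash
python3 -m inch '[{"dx":0.003,"dy":0,"dz":0,"ax":0,"ay":0,"az":0,"fingers":-1},{"dx":0.006,"dy":0,"dz":0,"ax":0,"ay":0,"az":0,"fingers":-1},{"dx":0.01,"dy":0.0005,"dz":0,"ax":0,"ay":0,"az":0.5,"fingers":-1},{"dx":0.0145,"dy":0.0003,"dz":0,"ax":0,"ay":0,"az":2.5,"fingers":-1},{"dx":0.0195,"dy":0.0002,"dz":0,"ax":0,"ay":0,"az":5.2,"fingers":-1},{"dx":0.0245,"dy":0.0001,"dz":0,"ax":0,"ay":0,"az":7.8,"fingers":-1},{"dx":0.0293,"dy":0.0001,"dz":0,"ax":0,"ay":0,"az":10.4,"fingers":-1},{"dx":0.0342,"dy":0.0005,"dz":0,"ax":0,"ay":0,"az":13,"fingers":-1},{"dx":0.039,"dy":0.0012,"dz":0,"ax":0,"ay":0,"az":15.5,"fingers":-1},{"dx":0.0438,"dy":0.002,"dz":0,"ax":0,"ay":0,"az":18,"fingers":-1},{"dx":0.0485,"dy":0.003,"dz":0,"ax":0,"ay":0,"az":20.4,"fingers":-1},{"dx":0.0532,"dy":0.0043,"dz":0,"ax":0,"ay":0,"az":23,"fingers":-1},{"dx":0.0578,"dy":0.0057,"dz":0,"ax":0,"ay":0,"az":25.5,"fingers":-1},{"dx":0.0624,"dy":0.0074,"dz":0,"ax":0,"ay":0,"az":28,"fingers":-1},{"dx":0.0668,"dy":0.0091,"dz":0,"ax":0,"ay":0,"az":30.4,"fingers":-1},{"dx":0.0712,"dy":0.0112,"dz":0,"ax":0,"ay":0,"az":33,"fingers":-1},{"dx":0.0755,"dy":0.0134,"dz":0,"ax":0,"ay":0,"az":35.5,"fingers":-1},{"dx":0.079,"dy":0.0155,"dz":0,"ax":0,"ay":0,"az":37.5,"fingers":-1},{"dx":0.081,"dy":0.0167,"dz":0,"ax":0,"ay":0,"az":38.8,"fingers":-1},{"dx":0.082,"dy":0.0172,"dz":0,"ax":0,"ay":0,"az":39.3,"fingers":-1}]'
cat >> h.py <<'E'
def wheel(C):
    # pot lid centres by colour from top image, lid plane .074; headings mod 90
    p,d=bot.read_camera('top');H=cv2.cvtColor(p,cv2.COLOR_BGR2HSV)
    lim={'red':lambda h:(h<6)|(h>174),'yellow':lambda h:(h>22)&(h<34),'blue':lambda h:(h>103)&(h<118)}
    for n,f in lim.items():
        m=(f(H[...,0])&(H[...,1]>170)&(H[...,2]>120)).astype(np.uint8);m[:100]=0;m[242:]=0;m[:,:225]=0;m[:,365:]=0
        k,l,st,ce=cv2.connectedComponentsWithStats(m)
        if k<2: continue
        i=1+st[1:,4].argmax(); w=ray('top',[ce[i]],.072)[0][:2]-C
        print(n,st[i,4],np.round(ce[i],1),'xy',np.round(w+C,4),'r',round(np.hypot(*w),4),'head',round(np.degrees(np.arctan2(w[1],w[0])),2))
    return p
E
python3 - <<'E'
from h import *
C=np.array([.570,.1035])
fr();p=wheel(C);s,_=bot.read_camera('scene')
cv2.imwrite('pics/s3.png',cv2.resize(np.hstack([s[150:290,230:420],p[105:245,220:370]]),None,fx=2.3,fy=2.3,interpolation=cv2.INTER_CUBIC))
E
```

```text
time: 6.72
tool_pos: [0.5303, 0.0002, 0.0413]
tcp_rot: [0.762, 3.046, 0.001]
wrist_force: [1.9, 0.2, -0.5]
width: 0.002
6.72 [5.303e-01 2.000e-04 4.130e-02] w 0.002 F [ 1.9  0.2 -0.5] yhead 61.91 z [ 0.002  0.    -1.   ]
red 267 [303.5 217.4] xy [0.4878 0.0802] r 0.0854 head -164.17
yellow 282 [279.9 132.9] xy [0.6559 0.1292] r 0.0897 head 16.64
blue 212 [248.7 186.5] xy [0.5473 0.1885] r 0.088 head 104.97
```

View pics/s3.png

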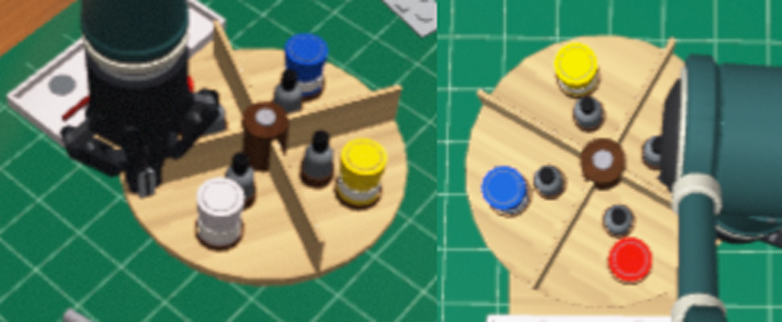

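The wheel turned as planned at about 2 N. The red pot is now at crop (630,260), heading about −164°, with the blue and yellow pots riding along. About 16° remain, so I'll push 13° and look again.

```bash
cat >> h.py <<'E'
def turn(C,degs):
    s,R=fr()
    for k in degs:
        Q=Ro.from_euler('z',-k,degrees=True).as_matrix();c=np.r_[C,s['tool_pos'][2]]
        print(k,np.round(R.T@(c+Q@(s['tool_pos']-c)-s['tool_pos']),4))
E
python3 -c "
from h import *
turn(np.array([.571,.104]),[2,4,6,8,10,12,13])"
```

```text
6.83 [5.301e-01 2.000e-04 4.120e-02] w 0.001 F [ 1.3  0.5 -0.1] yhead 61.94 z [ 0.001  0.    -1.   ]
2 [ 0.0039 -0.0004 -0.    ]
4 [ 0.0078 -0.0006 -0.    ]
6 [ 0.0117 -0.0007 -0.    ]
8 [ 0.0156 -0.0007 -0.    ]
10 [ 0.0194 -0.0005 -0.    ]
12 [ 0.0233 -0.0002 -0.    ]
13 [ 0.0253 -0.     -0.    ]
```

```bash
python3 -m inch '[{"dx":0.002,"dy":0,"dz":0,"ax":0,"ay":0,"az":1,"fingers":-1},{"dx":0.0058,"dy":-0.0005,"dz":0,"ax":0,"ay":0,"az":3,"fingers":-1},{"dx":0.0097,"dy":-0.0006,"dz":0,"ax":0,"ay":0,"az":5,"fingers":-1},{"dx":0.0136,"dy":-0.0007,"dz":0,"ax":0,"ay":0,"az":7,"fingers":-1},{"dx":0.0175,"dy":-0.0006,"dz":0,"ax":0,"ay":0,"az":9,"fingers":-1},{"dx":0.0205,"dy":-0.0004,"dz":0,"ax":0,"ay":0,"az":10.5,"fingers":-1},{"dx":0.0225,"dy":-0.0002,"dz":0,"ax":0,"ay":0,"az":11.6,"fingers":-1},{"dx":0.024,"dy":0,"dz":0,"ax":0,"ay":0,"az":12.4,"fingers":-1},{"dx":0.025,"dy":0,"dz":0,"ax":0,"ay":0,"az":13,"fingers":-1},{"dx":0.025,"dy":0,"dz":0,"ax":0,"ay":0,"az":13,"fingers":-1}]'
python3 - <<'E'
from h import *
C=np.array([.571,.104])
p=wheel(C);turn(C,[1,2,3,4])
cv2.imwrite('pics/s4.png',cv2.resize(p[105:295,215:365],None,fx=3,fy=3,interpolation=cv2.INTER_CUBIC))
E
```

```text
time: 8.07
tool_pos: [0.5079, 0.012, 0.0411]
tcp_rot: [1.102, 2.941, 0.001]
wrist_force: [0.7, -0.2, 0.6]
width: 0.002
red 259 [293.6 219.1] xy [0.4843 0.0995] r 0.0869 head -177.02
yellow 283 [289.6 131.2] xy [0.6597 0.11  ] r 0.0889 head 3.84
blue 213 [247.3 176.7] xy [0.5666 0.1918] r 0.0879 head 92.84
8.12 [0.5079 0.012  0.0411] w 0.002 F [ 1.  -0.5  1.8] yhead 48.94 z [ 0.001  0.    -1.   ]
1 [ 0.0019 -0.0002 -0.    ]
2 [ 0.0039 -0.0004 -0.    ]
3 [ 0.0058 -0.0005 -0.    ]
4 [ 0.0078 -0.0006 -0.    ]
```

View pics/s4.png

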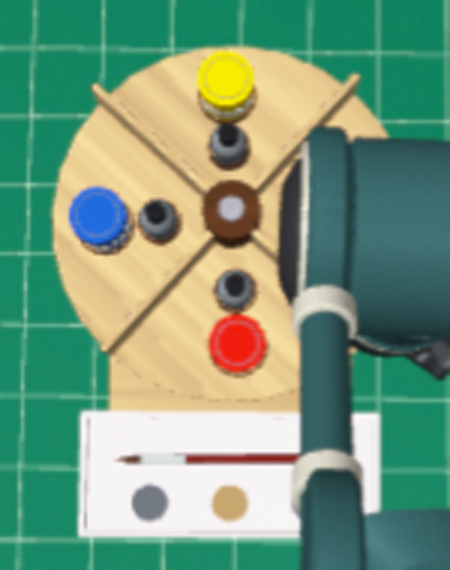

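The red pot at crop (237,343) is slightly right of the tray's middle at (230,500), heading about −177° against a target of about 179.6°. I'll push another 3.4°.

```bash
python3 -m inch '[{"dx":0.0015,"dy":0,"dz":0,"ax":0,"ay":0,"az":0.8,"fingers":-1},{"dx":0.003,"dy":-0.0003,"dz":0,"ax":0,"ay":0,"az":1.6,"fingers":-1},{"dx":0.0045,"dy":-0.0004,"dz":0,"ax":0,"ay":0,"az":2.4,"fingers":-1},{"dx":0.0058,"dy":-0.0005,"dz":0,"ax":0,"ay":0,"az":3,"fingers":-1},{"dx":0.0065,"dy":-0.0006,"dz":0,"ax":0,"ay":0,"az":3.4,"fingers":-1},{"dx":0.0065,"dy":-0.0006,"dz":0,"ax":0,"ay":0,"az":3.4,"fingers":-1},{"dx":0.0065,"dy":-0.0006,"dz":0,"ax":0,"ay":0,"az":3.4,"fingers":-1}]'
python3 - <<'E'
from h import *
C=np.array([.571,.104]);p=wheel(C);fr()
E
```

```text
time: 9.0
tool_pos: [0.5024, 0.0158, 0.041]
tcp_rot: [1.188, 2.908, 0.001]
wrist_force: [0.5, 0.6, 0.5]
width: 0.001
red 261 [290.9 219.1] xy [0.4841 0.1047] r 0.0869 head 179.52
yellow 283 [292.4 131.3] xy [0.6597 0.1044] r 0.0887 head 0.23
blue 214 [247.3 174.3] xy [0.5714 0.1919] r 0.0879 head 89.73
9.05 [0.5024 0.0158 0.041 ] w 0.0 F [ 1.3 -0.3  0.4] yhead 45.54 z [ 0.001  0.    -1.   ]
```

Red is now at 179.5°, in line. I'll back the finger off the partition, then lift and swing away.

```bash
python3 -m inch '[{"dx":-0.003,"dy":0,"dz":0,"ax":0,"ay":0,"az":0,"fingers":-1},{"dx":-0.007,"dy":0,"dz":0,"ax":0,"ay":0,"az":0,"fingers":-1},{"dx":-0.009,"dy":0,"dz":0,"ax":0,"ay":0,"az":0,"fingers":-1},{"dx":-0.009,"dy":0,"dz":-0.02,"ax":0,"ay":0,"az":0,"fingers":-1},{"dx":-0.009,"dy":0,"dz":-0.06,"ax":0,"ay":0,"az":0,"fingers":-1},{"dx":-0.009,"dy":0,"dz":-0.11,"ax":0,"ay":0,"az":0,"fingers":-1},{"dx":-0.009,"dy":0,"dz":-0.17,"ax":0,"ay":0,"az":0,"fingers":-1},{"dx":-0.009,"dy":-0.06,"dz":-0.19,"ax":0,"ay":0,"az":0,"fingers":-1},{"dx":-0.009,"dy":-0.12,"dz":-0.19,"ax":0,"ay":0,"az":0,"fingers":-1},{"dx":-0.009,"dy":-0.18,"dz":-0.19,"ax":0,"ay":0,"az":0,"fingers":-1},{"dx":-0.05,"dy":-0.22,"dz":-0.19,"ax":0,"ay":0,"az":0,"fingers":-1},{"dx":-0.1,"dy":-0.25,"dz":-0.19,"ax":0,"ay":0,"az":0,"fingers":-1},{"dx":-0.1,"dy":-0.25,"dz":-0.19,"ax":0,"ay":0,"az":0,"fingers":-1},{"dx":-0.1,"dy":-0.25,"dz":-0.19,"ax":0,"ay":0,"az":0,"fingers":-1}]'
python3 - <<'E'
from h import *
C=np.array([.571,.104]);p=wheel(C);fr();s,_=bot.read_camera('scene')
w=((p.min(2)>190)&(np.ptp(p.astype(int),axis=2)<25)).astype(np.uint8); w[:238]=0; w[300:]=0;w[:,:220]=0;w[:,350:]=0
w=cv2.morphologyEx(w,cv2.MORPH_CLOSE,np.ones((9,9)))
r=cv2.minAreaRect(np.argwhere(w)[:,::-1].astype(np.float32)); print(r,ray('top',[r[0]],.02))
a=cv2.resize(p[105:295,200:390],(400,400),interpolation=cv2.INTER_CUBIC);b=cv2.resize(s[110:300,220:410],(400,400),interpolation=cv2.INTER_CUBIC)
cv2.imwrite('pics/s5.png',np.hstack([a,b]))
E
```

```text
time: 10.8
tool_pos: [0.3981, -0.2324, 0.2304]
tcp_rot: [-1.19, -2.906, -0.002]
wrist_force: [0.2, 1.2, -0.8]
width: 0.002
red 262 [290.9 219.2] xy [0.484  0.1047] r 0.087 head 179.52
yellow 285 [292.4 131.2] xy [0.6598 0.1045] r 0.0888 head 0.3
blue 214 [247.4 174.3] xy [0.5715 0.1917] r 0.0877 head 89.68
10.85 [ 0.3982 -0.2319  0.2305] w 0.003 F [-0.5  0.4 -0.9] yhead 45.55 z [-0.     0.001 -1.   ]
((290.5, 262.5), (41.0, 99.0), 90.0) [[0.39820912 0.10537199 0.02      ]]
```

View pics/s5.png

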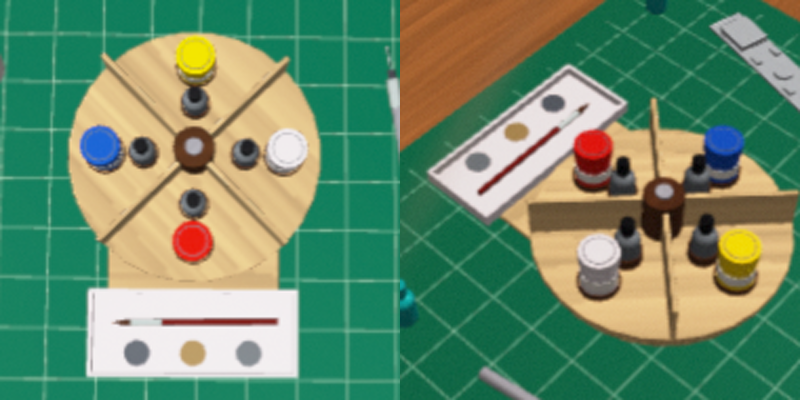

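The red pot, at crop (193,241), stands directly in front of the tray's middle at (193,333). All the pots and bottles are upright, the brush is where it was, and the arm is clear.

```bash
python3 -c "
from workcell import bot
print(bot.finish_job())"
```

```text
the job is handed in; nothing more can be done
None
```

The red pot now stands in front of the palette tray, lined up with its middle, and the job is handed in. With the shut fingertip on the partition between red and white, I turned the wheel about 56° clockwise. The wrist force read at most about 2 N whenever I checked it. I then backed the finger off, lifted it and swung the arm clear.

- **Alignment:** after the finger left, the red pot measured y = 0.1047 m against the tray middle at 0.1054 m. Its heading was 179.5°, against about 179.6° for the tray. The wheel did not move when the finger left.
- **Other things:** the last pictures show all pots and bottles upright in their rings, and the brush where it was. The glue bottle was outside the last crops and the deck part and pin vise only partly in them, but the arm never went near any of them.
- **Disagreements:**
  - The wheel's axis position and the pots' headings differed by about 1 mm and 0.5–1° between estimates.
  - My first move was refused for missing keys, so nothing moved.
- **Time:** about 11 s of the 56 s allowed.

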